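# Weigh the tall sample tube without upsetting its stand

## Task

Pull the taller of the two capped sample tubes straight up out of its light stand, so that the stand stays upright on the bench about where it is, then stand the tube, cap up, in the steel beaker on the balance: lower it right down to the beaker's bottom before letting go. Leave the shorter tube in its own stand and the beaker where it is on the balance.

Things in the scene. Friction and masses are not known exactly. Their poses are not given: they have to be found in the camera images.
- tall_tube: Taller capped tube, 120 mm long, 25 g: pale body 17 mm in diameter, lowest 18 mm tapering to an 8 mm flat foot, blue cap 22 mm in diameter over the top 18 mm (good to grip from above). Origin at the centre of the foot, z towards the cap. Starts loose in its stand's sleeve, foot 6 mm and cap top 126 mm above the bench, leaning at most 4 degrees.
- tall_stand: Light white plastic stand (35 g, tips easily) of the tall tube: base disc 60 mm in diameter, 6 mm thick; upright sleeve 29 mm outside, 21 mm bore, rim 61 mm above the bench; the tube sits 55 mm deep with 2 mm play all round. Origin at the centre of the underside, z up. Two more stands of this shape: one holds the short tube, one is empty.
- short_tube: Shorter capped tube, 75 mm long, same diameters, body and cap, standing in its own stand of the same shape, cap top 81 mm above the bench. To be left there. Origin at the centre of its foot, z towards the cap.
- beaker: Open round steel beaker, 72 mm outside diameter, 65 mm high, wall 3 mm, bottom 4 mm thick, 150 g, loose on the pan of a low ivory balance; the pan is 44 mm above the bench, the beaker's rim 109 mm. Origin at the centre of its underside, z up. The tube may lean against the rim once let go.
Mind the look-alikes: they are no part of the job. Leave any black or orange look-alike of the beaker alone.

How it is judged:
On the way, in this order (a step that is already met when the one before it is completed fails the run):
1. the tall tube is pulled clear of its stand, which is left upright on the bench (z of tall_tube in the frame of tall_stand above 0.066 m and angle between tall_stand's own z axis and vertical below 0.12 rad and height (world z) of tall_stand below 0.005 m), for 0.1 s.
2. the tall tube, still held, is lowered into the beaker to within about 25 mm of its bottom (z of tall_tube in the frame of beaker below 0.03 m and horizontal distance between tall_tube and beaker below 0.034 m and contact force between the fingers and tall_tube above 0.5 N), for 0.05 s.
At the end, for the whole second after the job is handed in: Tall tube at rest in the beaker, cap up: foot under 15 mm above the beaker's underside, lean under 50 degrees. Beaker upright within 30 mm of its start, the tall tube's stand upright within 40 mm, short tube upright within 40 mm (z of tall_tube in the frame of beaker between 0 and 0.015 m and horizontal distance between tall_tube and beaker below 0.034 m and angle between tall_tube's own z axis and vertical below 0.9 rad and linear speed of tall_tube below 0.03 m/s and angle between each of beaker, tall_stand's own z axis and vertical below 0.1 rad and distance of beaker from where it was at the start of the episode below 0.03 m and distance of each of tall_stand, short_tube from where it was at the start of the episode below 0.04 m and angle between short_tube's own z axis and vertical below 0.2 rad); the robot touches nothing.
It fails at once if the tall tube's stand tips by more than 15 degrees or is lifted more than 15 mm off the bench (angle between tall_stand's own z axis and vertical above 0.26 rad or height (world z) of tall_stand above 0.015 m).
It fails at once if the short tube is pulled up more than 20 mm or tipped by more than 20 degrees (height (world z) of short_tube above 0.026 m or angle between short_tube's own z axis and vertical above 0.35 rad).
It fails at once if the beaker is tipped by more than 20 degrees (angle between beaker's own z axis and vertical above 0.35 rad).
It also fails if it takes over 40 s, if anything falls off the work surface, if the arm or the gripper's body presses on something with over 40 N, if the wrist force passes 120 N, or if a joint passes its speed limit or range.

## Robot

A 7-joint arm with a two-finger parallel gripper is mounted at the origin on the work surface. World frame = base frame: x ahead of the robot, y to its left, z up, the work surface at z = 0. Lengths are in m, angles in rad, forces in N, time in s.
With the tool pointing down it reaches from about 0.4 to 0.9 m from the base axis. Payload 5.5 kg.
Tool frame: the origin (TCP) lies at the very end of the fingers, on their centre line; the grasp point (between the pads) lies behind it (hold_point_z is the z of the grasp point in the tool frame, in m); z points along the fingers, y is the line along which they close (so a half turn about z gives the same grasp; the last joint's range is limited). The gripper opens to 85 mm and grips with 20 to 120 N. Pads are 22 mm wide; open, the fingers measure 114 mm over their backs; the gripper's body (76 mm by 85 mm) begins 54 mm behind the grasp point. The pads swing forward as they close: fully open they stand 13 mm farther back than shut.
Start: joints at [1.403, 0.501, -0.427, 1.55, 0.221, 1.138, -0.21], TCP at [0.271, -0.591, 0.202] pointing down, gripper open.
Joint ranges: [-2.88, 2.88], [-0.31, 2.03], [-1.54, 1.56], [0.2, 2.42], [-1.41, 4.55], [0.19, 2.02], [-2.57, 2.57]. Speed limits (rad/s): [2.57, 2.57, 3.14, 3.14, 3.14, 3.14, 3.14].

## Interface

Orientations are given as a rotation vector (axis times angle).
In Python, from cell import observe, snapshot, job_done, find_in, hold_point_z gives the robot as it stands.
- The arm moves only by the tool play_rows, never from a script. Its argument "motion" is one flat list of numbers, 7 for each row, row after row: the turn, a rotation vector about the tool's x, y, z in units of 90 degrees (1.0 is 90 degrees), then the shift along the tool's x, y, z in units of 0.25 m (1.0 is 0.25 m), then the finger opening in mm, from 0 to 85.4. A call has 1 to 5 rows; each row is the pose to reach, as a shift and turn from the pose commanded when the call began, along the tool's axes at that moment; what a row does not reach only later rows make up. A row lasts 1/8 s, in which the tool goes at most 62.5 mm and 10.7 degrees, less where a joint would pass 70% of its speed; a pose out of reach is approached as far as the arm can. A call with a number of a shift or a turn outside -1 to 1 is refused whole. A call with a gripper value outside its range is refused whole. The fingers move at their own pace and stop on an object; "newtons" is the grip in N (left out, the last holds). Time passes only in rows, so rows that repeat a pose let the fingers close. It gives the time, the measured TCP pose, the force, the opening and the grip force at its end, in the units of the state.
- observe(): the state, without advancing time (a new reading comes with each control period).
- snapshot(name): name is "scene" or "top" or "wrist"; returns a dict with "img" (400x640x3 uint8, red, green, blue), "range_z" (400x640 float32, m along the optical axis (not along the pixel's ray), 0 where there is no reading), "vertical_fov" (degrees; the focal length in pixels is half the picture's height over the tangent of half this angle, whatever the lens; pixels are square), "cx", "cy" (the principal point, pixels), "R" (3x3) and "t" (3): a world point X has camera coordinates R X + t; the wrist camera has in their place "hand_eye" (4x4, takes a point from camera to tool coordinates, whose origin is the TCP and whose axes are the flange's). Camera axes: x right, y down, z forward; pixel columns grow to the right and rows downward; lengths in m; the calibration is good to about 2 mm. A picture is of the moment at which its call begins: read the wrist's pose just before it.
- job_done(): hands the job in; it is judged then, once.
Trained networks look in the newest picture that a camera, given by its name, has taken for a name from the list of things; names that differ only in an ending like _2 or _b are one class to them, and where a whole thing is asked for, a point or a joint stands for the part that bears it (a point fixed in the world has none). Each returns a list of dicts, best first, with "conf" (0 to 1); they miss things now and then, are a little off and sometimes report something else, mostly with a low value. They report only what shows in the picture. A call takes as long as a camera call. They do not tell look-alikes from the thing itself.
- find_in(camera, thing): "box" ([left, top, width, height] in pixels, round what is visible of it).
The state is a dict: "time": time; "joint_positions": joint angles; "joint_vel": joint speeds; "joint_torque": joint torques, N m; "eef_pos": TCP position; "ee_rot": TCP orientation; "wrist_force": force on the tool from outside, world axes, zero at the start; "torque": the same for the moment, N m; "gripper_width": opening from 0.0 (shut) to 1.0 (fully open); "grip_force": force on a finger pad.
Only numpy, scipy, OpenCV 4.12 (cv2) and the standard library are available. Lean on these libraries where they do the work, as an engineer would, in place of code of your own. Each camera call takes 0.05 s, during which the arm holds its last target. There are 200 camera calls.

## Working session

There is one attempt and no reset: what is moved stays moved. The work goes in short steps, Python scripts to look and compute and a tool call to move; the robot and the scene stay as the last step left them, time stands still between calls to the robot, and variables do not carry over. Pictures are saved under pics/ and viewed, at most 10 in all, crops included, and the job is handed in when it is done.

Besides the shell and the picture viewer there is one more tool, called as name(argument=value, ...) on one line, values as JSON. play_rows: Moves the arm, as the interface text tells. Its arguments: {"type":"object","properties":{"motion":{"type":"array","items":{"type":"number"}},"newtons":{"type":"number"}},"required":["motion"]}

```bash
mkdir -p pics; cat > h.py <<'E'
import numpy as np, cv2
from cell import *
from scipy.spatial.transform import Rotation as Ro
def cloud(s):
    f=200/np.tan(np.radians(s["vertical_fov"])/2)
    v,u=np.mgrid[0:400,0:640]; z=s["range_z"]
    c=np.stack([(u-s["cx"])/f*z,(v-s["cy"])/f*z,z],-1)
    return (c-s["t"])@np.asarray(s["R"])   # R^T(c-t)
def save(s,n): cv2.imwrite("pics/"+n,s["img"][:,:,::-1])
E
python3 - <<'E'
from h import *
o=observe(); print({k:np.round(v,3) for k,v in o.items()}, hold_point_z)
for c in("scene","top"):
    s=snapshot(c); save(s,c+".png"); P=cloud(s); np.save(c+"P.npy",P); 
    for t in("tall_tube","tall_stand","short_tube","beaker"):
        for d in find_in(c,t)[:5]:
            l,tp,w,h=d["box"]; u,v=int(l+w/2),int(tp+h/2)
            print(c,t,round(d["conf"],2),np.round(d["box"]),P[min(v,399),min(u,639)].round(3))
E
```

```text
{'time': np.float64(0.0), 'joint_positions': array([ 1.403,  0.502, -0.427,  1.551,  0.221,  1.138, -0.21 ]), 'joint_vel': array([-0.   ,  0.001, -0.001, -0.   ,  0.   ,  0.001,  0.001]), 'joint_torque': array([ 1.0000e-03, -5.6952e+01, -5.8160e+00, -2.8094e+01,  1.0000e-02,
        1.2000e-02,  0.0000e+00]), 'eef_pos': array([ 0.271, -0.59 ,  0.201]), 'ee_rot': array([-3.067e+00, -6.710e-01,  1.000e-03]), 'wrist_force': array([ 0.142, -0.404, -0.013]), 'torque': array([-0.009, -0.003,  0.041]), 'grip_force': np.float64(0.0), 'gripper_width': np.float64(1.002)} -0.0187
scene tall_tube 0.67 [171. 260.  16.  42.] [ 0.653 -0.255  0.102]
scene tall_stand 0.84 [168. 290.  38.  43.] [ 0.659 -0.255  0.035]
scene short_tube 0.41 [194. 196.  10.  17.] [ 0.456 -0.126  0.077]
scene beaker 0.95 [425. 167.  38.  40.] [0.699 0.339 0.056]
scene beaker 0.79 [359. 132.  30.  41.] [0.544 0.27  0.099]
scene beaker 0.65 [420. 136.  32.  35.] [0.594 0.442 0.059]
top tall_tube 0.5 [453. 150.  24.  13.] [ 0.641 -0.243  0.122]
top tall_stand 0.97 [435. 155.  28.  24.] [ 0.64  -0.238  0.03 ]
top beaker 0.86 [112. 179.  41.  36.] [0.581 0.492 0.003]
top beaker 0.66 [162. 134.  40.  38.] [0.685 0.379 0.001]
top beaker 0.6 [193. 198.  35.  38.] [0.527 0.302 0.047]
```

View pics/scene.png

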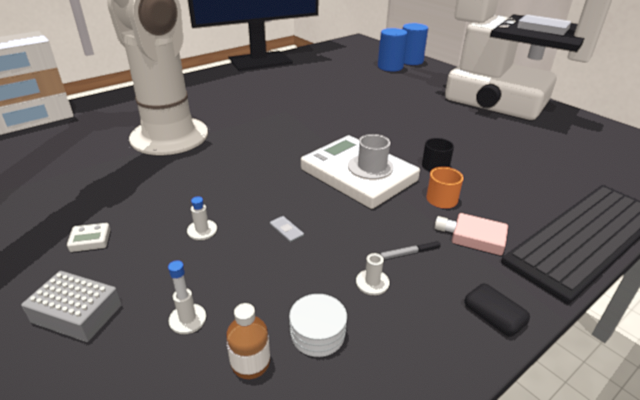

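View pics/top.png

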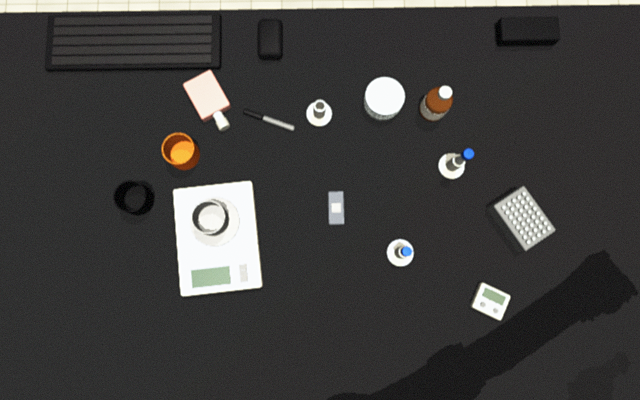

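Tall tube candidates: the tall blue-capped tube at scene (178,282) / top (468,155), and the short one at scene (199,213) / top (401,252), with an empty stand at scene (374,272). Beaker candidates: steel on the balance at scene (373,153) / top (210,218), orange at scene (445,187), and black at scene (437,155). I choose the tall tube and the steel beaker. Next I'll check that with a crop and measure both.

```bash
python3 - <<'E'
from h import *
a=cv2.imread("pics/scene.png"); b=cv2.imread("pics/top.png")
r=lambda i:cv2.resize(i,(400,400),interpolation=cv2.INTER_CUBIC)
cv2.imwrite("pics/crop.png",np.hstack([r(a[240:340,130:230]),r(b[110:210,415:515])]))
for c,im in(("scene",a),("top",b)):
    P=np.load(c+"P.npy"); hsv=cv2.cvtColor(im,cv2.COLOR_BGR2HSV)
    blue=(hsv[...,0]>100)&(hsv[...,0]<130)&(hsv[...,1]>150)&(hsv[...,2]>80)&(P[...,0]<.9)&(np.abs(P[...,1])<.6)
    n,L,st,ce=cv2.connectedComponentsWithStats(blue.astype(np.uint8))
    for i in range(1,n):
        if st[i,4]>20:
            q=P[L==i]; q=q[np.isfinite(q).all(1)]; print(c,st[i],ce[i].round(1),np.median(q,0).round(4),q.min(0).round(3),q.max(0).round(3))
P=np.load("topP.npy")
def region(m,lo,hi):
    l,t,w,h=m; q=P[t:t+h,l:l+w].reshape(-1,3); q=q[(q[:,2]>lo)&(q[:,2]<hi)]; print(m,lo,len(q),((q.max(0)+q.min(0))/2).round(4),(q.max(0)-q.min(0)).round(3)); return q
region((185,192,55,55),.103,.12); region((185,192,55,55),.07,.12)
region((415,140,70,50),.003,.012);region((415,140,70,50),.05,.068);region((415,140,70,50),.115,.14)
region((415,75,45,50),.01,.2)
region((485,180,75,75),.01,.2)
region((375,225,50,50),.003,.012)
E
```

```text
scene [192 197  11  12 106] [197.1 202.2] [ 0.4507 -0.126   0.0795] [ 0.322 -0.135 -0.001] [ 0.459 -0.082  0.083]
scene [168 261  16  17 199] [175.8 268.7] [ 0.6509 -0.2546  0.1244] [ 0.495 -0.264 -0.002] [ 0.657 -0.21   0.127]
top [463 148  12  12 109] [468.1 153.4] [ 0.6467 -0.2512  0.1252] [ 0.407 -0.31  -0.005] [0.69  0.098 1.122]
top [401 247  10   9  63] [405.9 251. ] [ 0.4462 -0.1207  0.0805] [ 0.438 -0.13   0.071] [ 0.455 -0.112  0.085]
(185, 192, 55, 55) 0.103 181 [0.5208 0.2963 0.1081] [0.071 0.07  0.01 ]
(185, 192, 55, 55) 0.07 395 [0.5208 0.2958 0.0917] [0.071 0.071 0.043]
(415, 140, 70, 50) 0.003 422 [ 0.6495 -0.247   0.0073] [0.119 0.159 0.008]
(415, 140, 70, 50) 0.05 86 [ 0.6449 -0.2496  0.0587] [0.027 0.027 0.017]
(415, 140, 70, 50) 0.115 98 [ 0.6455 -0.2501  0.1221] [0.021 0.022 0.013]
(415, 75, 45, 50) 0.01 836 [ 0.7815 -0.2105  0.0669] [0.06  0.059 0.114]
(485, 180, 75, 75) 0.01 2389 [ 0.5175 -0.3942  0.0332] [0.144 0.134 0.046]
(375, 225, 50, 50) 0.003 419 [ 0.4533 -0.1234  0.007 ] [0.112 0.109 0.008]
```

View pics/crop.png

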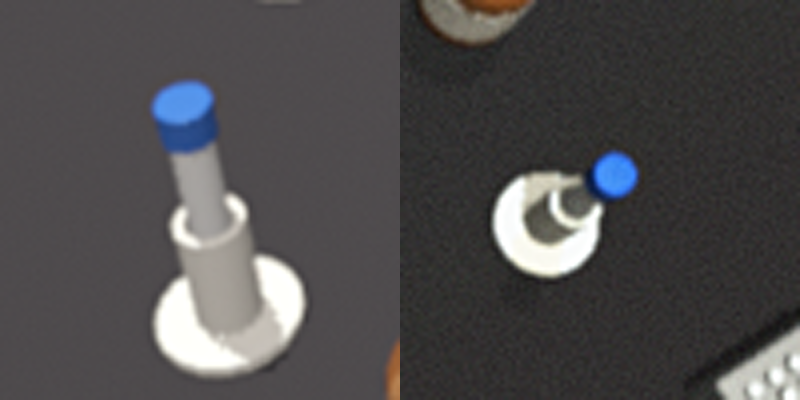

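The crop confirms it: the tall blue-capped tube, cap at top-crop (613,175), i.e. about (0.647, -0.251, 0.126). It leans slightly in its sleeve.

```bash
cat >> h.py <<'E'
def to(x,y,z):
    o=observe(); R=Ro.from_rotvec(o["ee_rot"])
    print("shift units",(R.inv().apply(np.array([x,y,z])-o["eef_pos"])/.25).round(3),"pos",o["eef_pos"].round(4),"tool z",R.as_matrix()[:,2].round(3),"y",R.as_matrix()[:,1].round(3),"t",o["time"])
E
python3 -c "
from h import *
to(.647,-.251,.19)"
```

```text
shift units [ 1.932 -0.607  0.049] pos [ 0.2714 -0.5906  0.2023] tool z [-0.  0. -1.] y [ 0.418 -0.909 -0.   ] t 0.5
```

play_rows(motion=[0, 0, 0, 0.2, -0.06, 0, 85, 0, 0, 0, 0.4, -0.12, 0, 85, 0, 0, 0, 0.6, -0.18, 0, 85, 0, 0, 0, 0.8, -0.24, 0, 85, 0, 0, 0, 1.0, -0.3, 0, 85], newtons=20)

```text
time: 1.12
eef_pos: [0.4685, -0.417, 0.2026]
ee_rot: [3.068, 0.671, 0.0]
wrist_force: [0.4, -0.7, 0.2]
gripper_width: 0.995
grip_force: 0.0
```

play_rows(motion=[0, 0, 0, 0.2, -0.06, 0, 85, 0, 0, 0, 0.4, -0.12, 0, 85, 0, 0, 0, 0.6, -0.18, 0, 85, 0, 0, 0, 0.8, -0.24, 0.03, 85, 0, 0, 0, 0.932, -0.307, 0.049, 85])

```text
time: 1.75
eef_pos: [0.6488, -0.2485, 0.1897]
ee_rot: [-3.068, -0.674, -0.001]
wrist_force: [-1.0, -0.1, 0.4]
gripper_width: 0.993
grip_force: 0.0
```

play_rows(motion=[0, 0, 0, 0, 0, 0, 85, 0, 0, 0, 0, 0, 0, 85, 0, 0, 0, 0, 0, 0, 85])

```text
time: 2.12
eef_pos: [0.646, -0.2533, 0.1902]
ee_rot: [3.069, 0.667, -0.001]
wrist_force: [0.1, -0.1, 1.2]
gripper_width: 0.994
grip_force: 0.0
```

```bash
python3 - <<'E'
from h import *
to(.647,-.251,.098)
o=observe(); s=snapshot("wrist"); save(s,"wrist1.png")
H=np.asarray(s["hand_eye"]); z=s["range_z"]; f=200/np.tan(np.radians(s["vertical_fov"])/2)
v,u=np.mgrid[0:400,0:640]; c=np.stack([(u-s["cx"])/f*z,(v-s["cy"])/f*z,z],-1)
W=Ro.from_rotvec(o["ee_rot"]).apply((c.reshape(-1,3)@H[:3,:3].T+H[:3,3])).reshape(c.shape)+o["eef_pos"]
hsv=cv2.cvtColor(s["img"],cv2.COLOR_RGB2HSV)
m=(hsv[...,0]>100)&(hsv[...,0]<130)&(hsv[...,1]>150)&(z>0)
q=W[m]; q=q[q[:,2]>.1];t=q[q[:,2]>.12]
print(len(q),q.min(0),q.max(0),"top centre",((t.max(0)+t.min(0))/2).round(4),np.median(t,0).round(4))
P=W.reshape(-1,3); 
for lo,hi in((.05,.068),(.003,.012)):
    k=P[(P[:,2]>lo)&(P[:,2]<hi)&(np.hypot(P[:,0]-.645,P[:,1]+.25)<.05)]
    print(lo,len(k),((k.max(0)+k.min(0))/2).round(4),np.ptp(k,0).round(3))
E
```

```text
shift units [ 0.008 -0.007  0.369] pos [ 0.646  -0.2533  0.1902] tool z [-0.    -0.001 -1.   ] y [ 0.415 -0.91   0.001] t 2.125
527 [ 0.63330764 -0.26182377  0.11073389] [ 0.65477582 -0.2401052   0.12821577] top centre [ 0.644  -0.251   0.1241] [ 0.6446 -0.2504  0.1261]
0.05 271 [ 0.6449 -0.2511  0.0587] [0.026 0.028 0.017]
0.003 976 [ 0.6438 -0.2511  0.0075] [0.059 0.059 0.009]
```

View pics/wrist1.png

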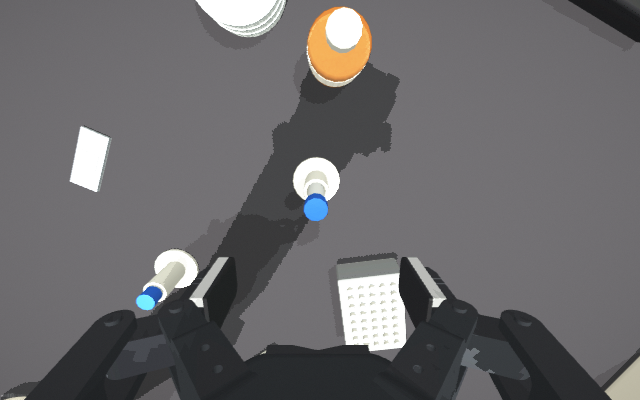

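The wrist view shows the tall tube's cap at (316,208), centred between the open fingers, with the bottle and rack clear. Going down slowly.

```bash
python3 -c "
from h import *
to(.645,-.2507,.098)"
```

```text
shift units [ 0.    -0.011  0.369] pos [ 0.6461 -0.2532  0.1903] tool z [-0.    -0.001 -1.   ] y [ 0.415 -0.91   0.001] t 2.175
```

play_rows(motion=[0, 0, 0, 0, -0.011, 0.08, 85, 0, 0, 0, 0, -0.011, 0.16, 85, 0, 0, 0, 0, -0.011, 0.24, 70, 0, 0, 0, 0, -0.011, 0.31, 60, 0, 0, 0, 0, -0.011, 0.367, 50])

```text
time: 2.8
eef_pos: [0.6454, -0.2483, 0.0965]
ee_rot: [-3.068, -0.672, 0.002]
wrist_force: [-0.0, -0.4, 1.0]
gripper_width: 0.591
grip_force: 0.0
```

play_rows(motion=[0, 0, 0, 0, 0, 0, 45, 0, 0, 0, 0, 0, 0, 40, 0, 0, 0, 0, 0, 0, 35, 0, 0, 0, 0, 0, 0, 32, 0, 0, 0, 0, 0, 0, 32])

```text
time: 3.42
eef_pos: [0.646, -0.2486, 0.0988]
ee_rot: [3.069, 0.671, 0.001]
wrist_force: [0.0, 0.2, -0.8]
gripper_width: 0.372
grip_force: 0.0
```

```bash
python3 -c "
from h import *
to(.645,-.2507,.098)"
```

```text
shift units [-0.007  0.006  0.003] pos [ 0.646  -0.2486  0.0988] tool z [ 0.001 -0.    -1.   ] y [ 0.418 -0.909  0.001] t 3.425
```

Position is within 2 mm. Correcting a little, then closing.

play_rows(motion=[0, 0, 0, -0.004, 0.006, 0, 30, 0, 0, 0, -0.004, 0.006, 0, 26, 0, 0, 0, -0.004, 0.006, 0, 23, 0, 0, 0, -0.004, 0.006, 0, 20, 0, 0, 0, -0.004, 0.006, 0, 15], newtons=25)

```text
time: 4.05
eef_pos: [0.6456, -0.2502, 0.0983]
ee_rot: [-3.069, -0.672, -0.0]
wrist_force: [0.3, -1.0, -1.1]
gripper_width: 0.174
grip_force: 0.0
```

play_rows(motion=[0, 0, 0, 0, 0, 0, 10, 0, 0, 0, 0, 0, 0, 10, 0, 0, 0, 0, 0, 0, 10])

```text
time: 4.42
eef_pos: [0.6455, -0.2503, 0.0983]
ee_rot: [3.069, 0.672, 0.0]
wrist_force: [1.0, 0.7, -0.2]
gripper_width: 0.115
grip_force: 0.0
```

The fingers closed to 10 mm with no force, so the cap isn't between them. Looking before I move.

```bash
python3 - <<'E'
from h import *
s=snapshot("scene"); w=snapshot("wrist")
a=cv2.resize(s["img"][200:340,110:270],(400,350)); b=cv2.resize(w["img"],(400,250)); b=np.vstack([b,np.zeros((100,400,3),np.uint8)])
cv2.imwrite("pics/miss.png",np.hstack([a,b])[:,:,::-1])
E
```

```text
(no output)
```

View pics/miss.png

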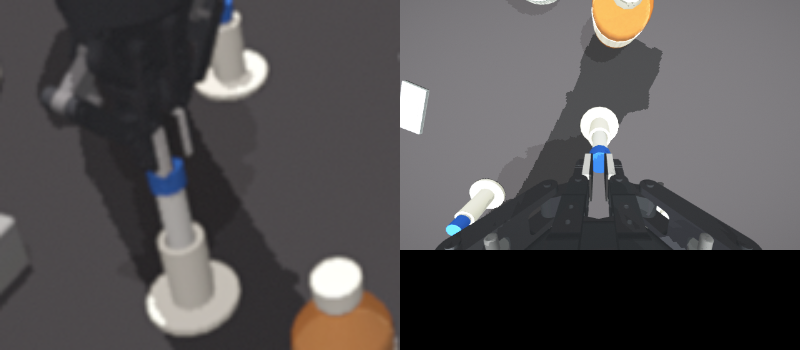

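The scene crop shows the fingertips beside or above the cap at (168,175), and the tube still standing in its stand. I'll measure the finger and cap positions in depth.

```bash
cat >> h.py <<'E'
def wcloud():
    o=observe(); s=snapshot("wrist"); H=np.asarray(s["hand_eye"]); z=s["range_z"]; f=200/np.tan(np.radians(s["vertical_fov"])/2)
    v,u=np.mgrid[0:400,0:640]; c=np.stack([(u-s["cx"])/f*z,(v-s["cy"])/f*z,z],-1)
    T=c@H[:3,:3].T+H[:3,3]
    R=Ro.from_rotvec(o["ee_rot"]).as_matrix()
    return o,s,T,T@R.T+o["eef_pos"]
def blue(img):
    h=cv2.cvtColor(img,cv2.COLOR_RGB2HSV); return (h[...,0]>100)&(h[...,0]<130)&(h[...,1]>150)
E
python3 - <<'E'
from h import *
o,s,T,W=wcloud(); m=blue(s["img"])&(s["range_z"]>0)&(np.hypot(W[...,0]-.645,W[...,1]+.25)<.06)
q=T[m]; print("wrist cap tool",len(q),np.percentile(q,[2,50,98],axis=0).round(4)); q=W[m]; print("world",np.percentile(q,[2,50,98],axis=0).round(4))
vv,uu=np.nonzero(m); print("cap px",uu.min(),uu.max(),vv.min(),vv.max())
for r in range(225,330,8):
    print(r,[tuple((T[r,c]*1000).round().astype(int)) for c in range(270,371,10)])
s=snapshot("scene");P=cloud(s); m=blue(s["img"])&(np.hypot(P[...,0]-.645,P[...,1]+.25)<.06); print("scene cap",m.sum(),np.percentile(P[m],[2,50,98],axis=0).round(4))
d=(s["img"].max(-1)<110)&(np.hypot(P[...,0]-.645,P[...,1]+.25)<.05)&(P[...,2]>.07)&(P[...,2]<.15); print("dark",d.sum(),np.percentile(P[d],[2,50,98],axis=0).round(4))
E
```

```text
wrist cap tool 877 [[-0.0111 -0.0081 -0.029 ]
 [ 0.0037 -0.0012 -0.0274]
 [ 0.009   0.0073 -0.0121]]
world [[ 0.6344 -0.2564  0.1104]
 [ 0.6479 -0.2487  0.1257]
 [ 0.6546 -0.2406  0.1274]]
cap px 303 335 232 276
225 [(np.int64(-29), np.int64(-50), np.int64(98)), (np.int64(-29), np.int64(-40), np.int64(98)), (np.int64(-29), np.int64(-30), np.int64(97)), (np.int64(-29), np.int64(-19), np.int64(99)), (np.int64(3), np.int64(-7), np.int64(16)), (np.int64(7), np.int64(0), np.int64(7)), (np.int64(0), np.int64(8), np.int64(23)), (np.int64(-29), np.int64(22), np.int64(97)), (np.int64(-29), np.int64(32), np.int64(98)), (np.int64(-29), np.int64(42), np.int64(99)), (np.int64(-29), np.int64(52), np.int64(98))]
233 [(np.int64(-38), np.int64(-51), np.int64(99)), (np.int64(-37), np.int64(-40), np.int64(97)), (np.int64(-38), np.int64(-30), np.int64(99)), (np.int64(-37), np.int64(-19), np.int64(97)), (np.int64(3), np.int64(-6), np.int64(1)), (np.int64(9), np.int64(0), np.int64(-13)), (np.int64(2), np.int64(7), np.int64(4)), (np.int64(-38), np.int64(22), np.int64(97)), (np.int64(-38), np.int64(32), np.
[... 5604 characters left out ...]
))]
329 [(np.int64(16), np.int64(-16), np.int64(-103)), (np.int64(17), np.int64(-12), np.int64(-104)), (np.int64(17), np.int64(-10), np.int64(-104)), (np.int64(-8), np.int64(-9), np.int64(-75)), (np.int64(-158), np.int64(-10), np.int64(98)), (np.int64(-159), np.int64(2), np.int64(99)), (np.int64(-158), np.int64(13), np.int64(97)), (np.int64(13), np.int64(6), np.int64(-99)), (np.int64(17), np.int64(8), np.int64(-104)), (np.int64(16), np.int64(11), np.int64(-103)), (np.int64(16), np.int64(14), np.int64(-102))]
scene cap 115 [[ 0.6415 -0.264   0.1101]
 [ 0.6537 -0.2538  0.1193]
 [ 0.6569 -0.244   0.1293]]
dark 193 [[ 0.6433 -0.2706  0.1073]
 [ 0.6516 -0.2469  0.1404]
 [ 0.6596 -0.2331  0.1494]]
```

Measured in the tool frame, the visible finger ends are at about z = -37 mm. So the fingers really end about 35 mm short of the reported TCP, above the cap top (z = -28 mm). The tube is undisturbed. I'll open, go 34 mm lower and check again; that depth is collision-free whichever value is right.

play_rows(motion=[0, 0, 0, 0, 0, 0, 60, 0, 0, 0, 0, 0, 0, 60, 0, 0, 0, 0, 0, 0, 60, 0, 0, 0, 0, 0, 0, 60, 0, 0, 0, 0, 0, 0, 60])

```text
time: 5.25
eef_pos: [0.6455, -0.2503, 0.0983]
ee_rot: [3.069, 0.671, 0.0]
wrist_force: [0.8, 1.0, -0.3]
gripper_width: 0.7
grip_force: 0.0
```

play_rows(motion=[0, 0, 0, 0, 0, 0.03, 55, 0, 0, 0, 0, 0, 0.06, 50, 0, 0, 0, 0, 0, 0.1, 45, 0, 0, 0, 0, 0, 0.136, 40, 0, 0, 0, 0, 0, 0.136, 35])

```text
time: 5.88
eef_pos: [0.6446, -0.25, 0.0628]
ee_rot: [-3.068, -0.671, 0.003]
wrist_force: [0.8, -0.8, 0.4]
gripper_width: 0.408
grip_force: 0.0
```

```bash
python3 - <<'E'
from h import *
o,s,T,W=wcloud(); print(o["eef_pos"],o["gripper_width"],o["wrist_force"])
m=blue(s["img"])&(s["range_z"]>0)&(np.hypot(W[...,0]-.645,W[...,1]+.25)<.06)
print("cap tool",m.sum(),np.percentile(T[m],[2,50,98],axis=0).round(4))
c=cv2.resize(s["img"][180:400,170:470],(520,380)); sc=snapshot("scene"); a=cv2.resize(sc["img"][220:340,130:220],(280,380))
cv2.imwrite("pics/low.png",np.hstack([a,c])[:,:,::-1])
E
```

```text
[ 0.64456342 -0.24997158  0.06284013] 0.4083247802713266 [ 0.83502225 -0.76185393  0.41564972]
cap tool 2219 [[-0.0099 -0.0093 -0.0643]
 [ 0.0032  0.0001 -0.0629]
 [ 0.0096  0.01   -0.0476]]
```

View pics/low.png

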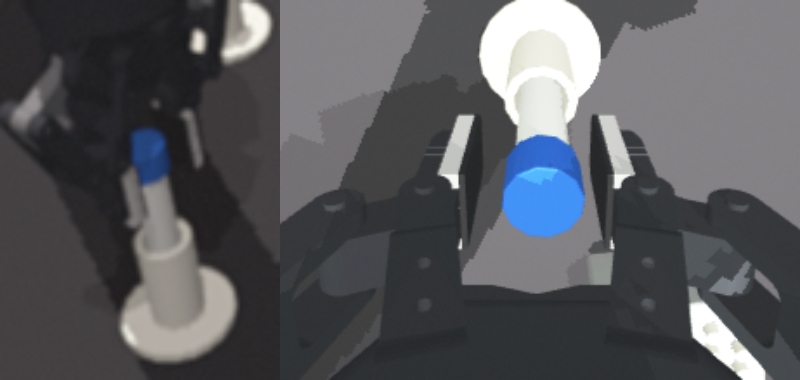

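Now the cap (right crop, 540,190) sits centred between the pads at (465,180) and (610,180). Closing.

play_rows(motion=[0, 0, 0, 0, 0, 0, 30, 0, 0, 0, 0, 0, 0, 26, 0, 0, 0, 0, 0, 0, 22, 0, 0, 0, 0, 0, 0, 19, 0, 0, 0, 0, 0, 0, 16], newtons=25)

```text
time: 6.6
eef_pos: [0.6459, -0.2504, 0.0648]
ee_rot: [3.069, 0.671, 0.001]
wrist_force: [0.2, -0.4, 2.9]
gripper_width: 0.247
grip_force: 24.4
```

play_rows(motion=[0, 0, 0, 0, 0, 0, 10, 0, 0, 0, 0, 0, 0, 10, 0, 0, 0, 0, 0, 0, 10])

```text
time: 6.98
eef_pos: [0.6459, -0.2504, 0.0647]
ee_rot: [3.069, 0.671, 0.001]
wrist_force: [-0.1, -0.3, 4.1]
gripper_width: 0.246
grip_force: 24.6
```

Gripped: 21 mm opening, 24 N. Lifting slowly, then a check.

play_rows(motion=[0, 0, 0, 0, 0, -0.02, 10, 0, 0, 0, 0, 0, -0.04, 10, 0, 0, 0, 0, 0, -0.06, 10, 0, 0, 0, 0, 0, -0.08, 10, 0, 0, 0, 0, 0, -0.1, 10])

```text
time: 7.6
eef_pos: [0.6455, -0.2503, 0.0897]
ee_rot: [3.069, 0.671, 0.0]
wrist_force: [0.4, 0.2, -0.2]
gripper_width: 0.25
grip_force: 24.5
```

```bash
python3 - <<'E'
from h import *
s=snapshot("scene");P=cloud(s); o=observe(); print(o["eef_pos"],o["grip_force"],o["wrist_force"])
m=blue(s["img"])&(np.hypot(P[...,0]-.645,P[...,1]+.25)<.05); print("cap",np.percentile(P[m],[2,50,98],axis=0).round(3))
k=(np.hypot(P[...,0]-.645,P[...,1]+.25)<.05)&(s["img"].min(-1)>110)&(P[...,2]<.075)&(P[...,2]>.003); print("stand",k.sum(),np.percentile(P[k],[1,50,99],axis=0).round(3))
E
```

```text
[ 0.6460292  -0.25044961  0.09051145] 24.467965364456177 [ 1.10962002 -0.23943557 -0.06006467]
cap [[ 0.636 -0.257  0.136]
 [ 0.653 -0.249  0.15 ]
 [ 0.66  -0.242  0.164]]
stand 1051 [[ 0.623 -0.281  0.003]
 [ 0.656 -0.258  0.011]
 [ 0.675 -0.226  0.072]]
```

The cap rises with the gripper and the stand base stays at bench level. Continuing straight up.

play_rows(motion=[0, 0, 0, 0, 0, -0.03, 10, 0, 0, 0, 0, 0, -0.06, 10, 0, 0, 0, 0, 0, -0.09, 10, 0, 0, 0, 0, 0, -0.12, 10, 0, 0, 0, 0, 0, -0.15, 10])

```text
time: 8.28
eef_pos: [0.6456, -0.2503, 0.1274]
ee_rot: [3.069, 0.671, 0.0]
wrist_force: [-0.2, -0.2, 0.8]
gripper_width: 0.245
grip_force: 24.5
```

play_rows(motion=[0, 0, 0, 0, 0, -0.06, 10, 0, 0, 0, 0, 0, -0.13, 10, 0, 0, 0, 0, 0, -0.2, 10, 0, 0, 0, 0, 0, -0.27, 10, 0, 0, 0, 0, 0, -0.3, 10])

```text
time: 8.9
eef_pos: [0.6464, -0.2505, 0.2039]
ee_rot: [3.068, 0.671, 0.003]
wrist_force: [-0.1, -0.1, -0.6]
gripper_width: 0.252
grip_force: 24.5
```

```bash
python3 - <<'E'
from h import *
s=snapshot("scene");P=cloud(s); o=observe(); print(o["eef_pos"],o["grip_force"],o["wrist_force"])
k=(np.hypot(P[...,0]-.645,P[...,1]+.25)<.045)&(s["img"].min(-1)>110)
for lo,hi in((.003,.015),(.05,.068),(.1,.22)):
    q=P[k&(P[...,2]>lo)&(P[...,2]<hi)]; print(lo,len(q),np.percentile(q,[1,50,99],axis=0).round(3) if len(q) else"")
cv2.imwrite("pics/lift.png",cv2.resize(s["img"][170:340,100:280],(540,510))[:,:,::-1])
to(.521,.296,.2)
E
```

```text
[ 0.64648334 -0.25056778  0.20425016] 24.46805030107498 [ 0.80520478 -0.59666346 -0.2489378 ]
0.003 562 [[ 0.622 -0.282  0.003]
 [ 0.656 -0.259  0.006]
 [ 0.675 -0.226  0.014]]
0.05 218 [[ 0.633 -0.267  0.05 ]
 [ 0.649 -0.253  0.058]
 [ 0.661 -0.24   0.062]]
0.1 422 [[ 0.644 -0.261  0.148]
 [ 0.653 -0.255  0.188]
 [ 0.656 -0.246  0.219]]
shift units [ 0.457 -2.196  0.013] pos [ 0.6465 -0.2506  0.2043] tool z [ 0.003 -0.001 -1.   ] y [ 0.417 -0.909  0.002] t 8.95
```

View pics/lift.png

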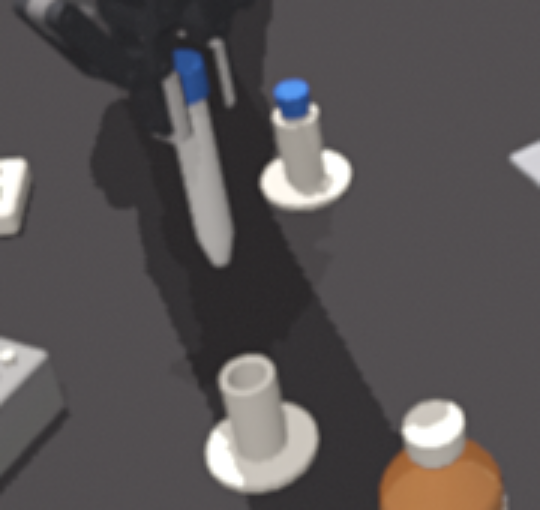

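Lifted: the stand is upright at crop (262,440) and the tube hangs vertical with its foot at crop (218,262). Carrying it to the beaker.

play_rows(motion=[0, 0, 0, 0.02, -0.1, 0, 10, 0, 0, 0, 0.05, -0.25, 0, 10, 0, 0, 0, 0.08, -0.41, 0, 10, 0, 0, 0, 0.12, -0.57, 0, 10, 0, 0, 0, 0.152, -0.73, 0, 10])

```text
time: 9.57
eef_pos: [0.6031, -0.0672, 0.2014]
ee_rot: [-3.069, -0.672, 0.001]
wrist_force: [0.1, 0.3, -1.0]
gripper_width: 0.246
grip_force: 24.5
```

play_rows(motion=[0, 0, 0, 0.03, -0.16, 0, 10, 0, 0, 0, 0.06, -0.3, 0, 10, 0, 0, 0, 0.09, -0.45, 0, 10, 0, 0, 0, 0.12, -0.59, 0, 10, 0, 0, 0, 0.152, -0.73, 0, 10])

```text
time: 10.2
eef_pos: [0.5614, 0.1141, 0.2015]
ee_rot: [3.069, 0.672, -0.001]
wrist_force: [1.4, 0.1, -0.5]
gripper_width: 0.244
grip_force: 24.5
```

play_rows(motion=[0, 0, 0, 0.03, -0.15, 0, 10, 0, 0, 0, 0.06, -0.3, 0, 10, 0, 0, 0, 0.09, -0.45, 0, 10, 0, 0, 0, 0.12, -0.6, 0, 10, 0, 0, 0, 0.153, -0.7, 0, 10])

```text
time: 10.82
eef_pos: [0.5225, 0.2901, 0.2015]
ee_rot: [-3.068, -0.675, 0.001]
wrist_force: [0.1, -0.3, 0.7]
gripper_width: 0.246
grip_force: 24.5
```

play_rows(motion=[0, 0, 0, 0, 0, 0, 10, 0, 0, 0, 0, 0, 0, 10, 0, 0, 0, 0, 0, 0, 10])

```text
time: 11.2
eef_pos: [0.5244, 0.2863, 0.2015]
ee_rot: [3.069, 0.668, -0.001]
wrist_force: [0.5, -0.6, -0.6]
gripper_width: 0.244
grip_force: 24.5
```

```bash
python3 - <<'E'
from h import *
to(.521,.296,.105); o=observe(); print(o["grip_force"],o["wrist_force"])
s=snapshot("scene");P=cloud(s); x,y=o["eef_pos"][:2]
k=(np.hypot(P[...,0]-x,P[...,1]-y)<.03)&(s["img"].min(-1)>90)&(s["img"].max(-1).astype(int)-s["img"].min(-1)<40)
for lo in np.arange(.13,.2,.01):
    q=P[k&(P[...,2]>lo)&(P[...,2]<lo+.01)]; print(lo.round(2),len(q),np.median(q,axis=0).round(4) if len(q) else"")
cv2.imwrite("pics/over.png",cv2.resize(s["img"][60:220,300:480],(540,480))[:,:,::-1])
E
```

```text
shift units [ 0.004 -0.041  0.386] pos [0.5244 0.2863 0.2015] tool z [-0.    -0.001 -1.   ] y [ 0.416 -0.91   0.001] t 11.2
24.51253652572632 [ 0.48495956 -0.55226881 -0.64927555]
0.13 0 
0.14 10 [0.5262 0.2802 0.1471]
0.15 20 [0.5291 0.2799 0.1558]
0.16 32 [0.529  0.2777 0.1649]
0.17 30 [0.5295 0.2788 0.1748]
0.18 30 [0.5297 0.2775 0.1848]
0.19 36 [0.5292 0.2779 0.1946]
0.2 30 [0.5299 0.2783 0.2058]
```

View pics/over.png

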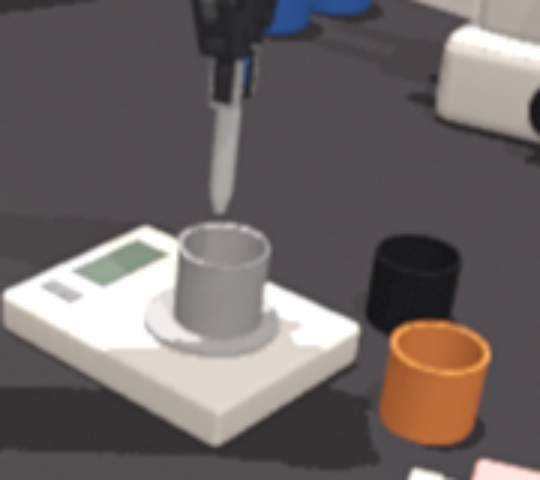

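The tube hangs vertical over the steel beaker, foot at crop (220,210), rim centre at (223,240). Centring by 10 mm, then lowering.

play_rows(motion=[0, 0, 0, 0.004, -0.02, 0, 10, 0, 0, 0, 0.004, -0.041, 0, 10, 0, 0, 0, 0.004, -0.041, 0, 10, 0, 0, 0, 0.004, -0.041, 0.05, 10, 0, 0, 0, 0.004, -0.041, 0.1, 10])

```text
time: 11.88
eef_pos: [0.5204, 0.2974, 0.1757]
ee_rot: [3.069, 0.671, -0.001]
wrist_force: [-0.3, -0.4, -0.9]
gripper_width: 0.251
grip_force: 24.5
```

play_rows(motion=[0, 0, 0, 0, 0, 0.05, 10, 0, 0, 0, 0, 0, 0.1, 10, 0, 0, 0, 0, 0, 0.15, 10, 0, 0, 0, 0, 0, 0.2, 10, 0, 0, 0, 0, 0, 0.24, 10])

```text
time: 12.5
eef_pos: [0.5203, 0.2977, 0.1158]
ee_rot: [3.069, 0.672, -0.001]
wrist_force: [-0.1, 0.0, 0.4]
gripper_width: 0.252
grip_force: 24.5
```

play_rows(motion=[0, 0, 0, 0, 0, 0.01, 10, 0, 0, 0, 0, 0, 0.02, 10, 0, 0, 0, 0, 0, 0.02, 10, 0, 0, 0, 0, 0, 0.02, 10, 0, 0, 0, 0, 0, 0.02, 10])

```text
time: 13.12
eef_pos: [0.5207, 0.2979, 0.1122]
ee_rot: [-3.069, -0.671, -0.001]
wrist_force: [-0.4, -0.3, -0.2]
gripper_width: 0.247
grip_force: 24.5
```

```bash
python3 - <<'E'
from h import *
to(.521,.296,.107); o=observe(); print(o["grip_force"],o["wrist_force"],o["gripper_width"])
E
```

```text
shift units [-0.002  0.007  0.021] pos [0.5207 0.2979 0.1122] tool z [ 0.001  0.    -1.   ] y [ 0.418 -0.909  0.   ] t 13.125
24.51443374156952 [-0.41583918 -0.33666719 -0.17152762] 0.2472478631736533
```

play_rows(motion=[0, 0, 0, 0, 0, 0.008, 10, 0, 0, 0, 0, 0, 0.016, 10, 0, 0, 0, 0, 0, 0.016, 10])

```text
time: 13.5
eef_pos: [0.5202, 0.2977, 0.1075]
ee_rot: [3.069, 0.672, -0.001]
wrist_force: [0.0, -0.8, -0.3]
gripper_width: 0.247
grip_force: 24.5
```

play_rows(motion=[0, 0, 0, 0, 0, 0.004, 10, 0, 0, 0, 0, 0, 0.006, 10, 0, 0, 0, 0, 0, 0.006, 10])

```text
time: 13.88
eef_pos: [0.5208, 0.298, 0.1067]
ee_rot: [-3.069, -0.671, -0.001]
wrist_force: [-0.2, -0.8, 3.2]
gripper_width: 0.246
grip_force: 24.7
```

Bottom contact at 3 N. Releasing gently and retreating.

play_rows(motion=[0, 0, 0, 0, 0, 0, 22, 0, 0, 0, 0, 0, 0, 24, 0, 0, 0, 0, 0, 0, 27, 0, 0, 0, 0, 0, 0, 32, 0, 0, 0, 0, 0, 0, 40])

```text
time: 14.5
eef_pos: [0.5204, 0.2978, 0.1062]
ee_rot: [-3.069, -0.672, 0.0]
wrist_force: [0.0, -0.8, 0.6]
gripper_width: 0.468
grip_force: 0.0
```

play_rows(motion=[0, 0, 0, 0, 0, 0, 60, 0, 0, 0, 0, 0, 0, 80, 0, 0, 0, 0, 0, 0, 80, 0, 0, 0, 0, 0, -0.03, 80, 0, 0, 0, 0, 0, -0.06, 80])

```text
time: 15.12
eef_pos: [0.5205, 0.298, 0.122]
ee_rot: [-3.069, -0.672, -0.0]
wrist_force: [0.7, -0.5, -0.9]
gripper_width: 0.935
grip_force: 0.0
```

play_rows(motion=[0, 0, 0, 0, 0, -0.06, 80, 0, 0, 0, 0, 0, -0.14, 80, 0, 0, 0, 0, 0, -0.24, 80, 0, 0, 0, 0, 0, -0.34, 80, 0, 0, 0, 0, 0, -0.45, 80])

```text
time: 15.75
eef_pos: [0.5205, 0.298, 0.2361]
ee_rot: [-3.069, -0.672, -0.002]
wrist_force: [-0.1, -0.9, -0.0]
gripper_width: 0.935
grip_force: 0.0
```

play_rows(motion=[0, 0, 0, 0, 0, -0.1, 80, 0, 0, 0, 0, 0, -0.15, 80, 0, 0, 0, 0, 0, -0.15, 80, 0, 0, 0, 0, 0, -0.15, 80, 0, 0, 0, 0, 0, -0.15, 80])

```text
time: 16.38
eef_pos: [0.52, 0.2974, 0.2702]
ee_rot: [3.069, 0.671, -0.003]
wrist_force: [-0.1, 0.8, 0.8]
gripper_width: 0.939
grip_force: 0.0
```

```bash
python3 - <<'E'
from h import *
o,w,T,W=wcloud(); print(o["eef_pos"],o["wrist_force"],o["time"])
m=blue(w["img"])&(np.hypot(W[...,0]-.521,W[...,1]-.296)<.08)&(W[...,2]>.1); print("cap",m.sum(),np.percentile(W[m],[2,50,98],axis=0).round(3))
s=snapshot("scene"); 
cv2.imwrite("pics/end.png",np.hstack([cv2.resize(s["img"][60:220,300:460],(400,400)),cv2.resize(s["img"][170:340,100:270],(400,400))])[:,:,::-1])
E
```

```text
[0.51995155 0.2973765  0.27017204] [-0.14280554  0.76053791  0.83110404] 16.375
cap 402 [[0.509 0.241 0.155]
 [0.52  0.298 0.168]
 [0.559 0.308 0.368]]
```

View pics/end.png

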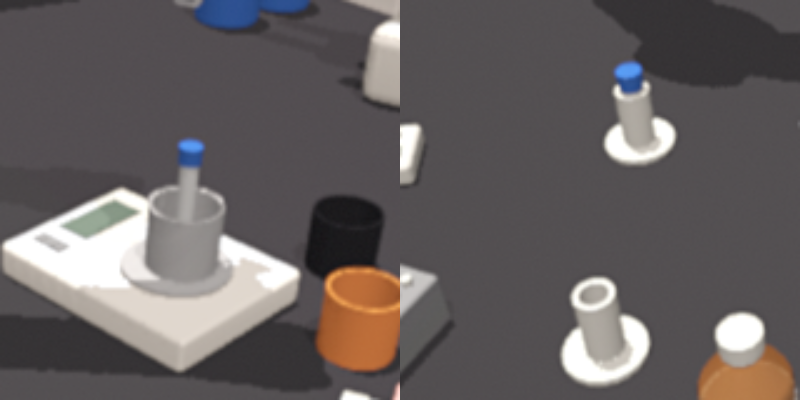

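The tube stands upright in the steel beaker (cap at left crop 190,153, top at z = 0.168). The emptied stand (605,330) and the short tube (637,105) are both in place and upright.

```bash
python3 -c "
from cell import job_done
print(job_done())"
```

```text
the job is handed in; nothing more can be done
None
```

The tall tube stands upright on the bottom of the steel beaker, the last picture shows its stand and the short tube upright and in place, and the job is handed in at about 16.5 s of the 40 s; the verdict was not reported.

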